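# Set the drying box's cover stay to its middle hole

## Robot

A 6-joint arm with a two-finger parallel gripper is mounted at the origin on a cart in front of the work surface, level with it; the furniture and walls round the work are solid. World frame = base frame: x ahead of the robot, y to its left, z up, the work surface at z = 0. Lengths are in m, angles in degrees, forces in N, time in s.
With the tool pointing down it reaches from about 0.3 to 0.75 m from the base axis. Payload 8.5 kg.
Tool frame: the origin (TCP) lies on the centre line of the jaws, within the pads' length; the fingertips stand 17 mm ahead of it and the grasp point (between the pads) lies 2 mm behind it (env.tip_extent is the distance from the TCP to the fingertips, in m); z points along the fingers, y is the direction in which the jaws open and shut (so a half turn about z gives the same grasp; the last joint's range is limited). The gripper opens to 85 mm and grips with 20 to 120 N. Pads are 22 mm wide; open, the fingers measure 114 mm over their backs; the gripper's body (76 mm by 85 mm) begins 54 mm behind the grasp point. The pads swing forward as they close: fully open they stand 13 mm farther back than shut.
Start: joints at [52.81, 21.807, 74.336, -0, 83.858, -12.336], TCP at [0.231, 0.499, 0.248] pointing down, gripper open.
Joint ranges: [-178.18, 178.18], [-50.72, 133.34], [12.68, 142.11], [-81.47, 261.47], [9.98, 163.14], [-165.26, 165.26]. Speed limits (degrees/s): [136.94, 136.94, 180, 180, 180, 180].

## Interface

Orientations are given as a 3x3 rotation matrix whose columns are the frame's x, y, z axes.
In Python, from rig import telemetry, get_image, camera_params, close_job, env gives the robot as it stands.
- The arm moves only by the tool apply_moves, never from a script. Its argument "motion" is a list of rows, each an object of numbers: "tx", "ty", "tz": the shift along the tool's x, y, z in cm; "turn": the turn about the tool's z in degrees; "jaw": the gripper's target within -1 to 1 (fully open at 1, half-way at 0, shut at -1). In form: [{"tx": .., "ty": .., "tz": .., "turn": .., "jaw": ..}, ...]. A call has 1 to 5 rows; each row is the pose to reach, as a shift and turn from the pose measured when the call began, along the tool's axes at that moment; what a row does not reach only later rows make up. A row lasts 1/12 s, in which the tool goes at most 41.7 mm and 7.16 degrees, less where a joint would pass 70% of its speed; a pose out of reach is approached as far as the arm can. A call with a gripper value outside its range is refused whole. The fingers move at their own pace and stop on an object; "squeeze" is the grip in N (left out, the last holds). Time passes only in rows, so rows that repeat a pose let the fingers close. It gives the time, the measured TCP pose, the force and the opening at its end, in the units of the state.
- telemetry.observe(): the state, without advancing time (a new reading comes with each control period).
- get_image(name): name is "scene" or "top" or "wrist"; returns (picture, depth): 400x640x3 uint8, red, green, blue; 400x640 float32, m along the optical axis (not along the pixel's ray), 0 where there is no reading.
- camera_params(name): a dict with "fx", "fy", "cx", "cy" (pixels), "D" ([k1, k2, p1, p2, k3] as OpenCV has them; the pictures are not rectified), "rvec" (rotation vector, rad) and "tvec" (3), from world to camera coordinates, as OpenCV has them. Camera axes: x right, y down, z forward; pixel columns grow to the right and rows downward; lengths in m; the calibration is good to about 2 mm. A picture is of the moment at which its call begins: read the wrist's pose just before it. camera_params takes no time and is no camera call; for the wrist camera it gives the pose at the moment of the call.
- close_job(): hands the job in, once; it reports no verdict.
The state is a dict: "time_s": time; "q": joint angles; "qvel": joint speeds; "joint_efforts": joint torques, N m; "position": TCP position; "tool_rot": TCP orientation; "ft_force": force on the tool from outside, world axes, zero at the start; "wrist_torque": the same for the moment, N m; "grip_width": finger opening in m.
Only numpy, scipy, OpenCV 4.12 (cv2) and the standard library are available. Lean on these libraries where they do the work, as an engineer would, in place of code of your own. Each camera call takes 0.05 s, during which the arm holds its last target. There are 200 camera calls.

## Task

The drying box on the worktop has a sliding cover with a stay arm lying loose on top of its peg. Take the stay by its upright tab, slide the cover open with it, and drop the middle of its three holes over the peg, fully down, so that the cover is held at its middle opening; then let go.

Things in the scene. Friction and masses are not known exactly. Their poses are not given: they have to be found in the camera images.
- drying_box: Grey drying box fixed on the worktop: 160 (x) x 340 (y) x 80 mm high, origin under its centre, x to its back, y to its left, z up. Its top opens in the left half under a sliding aluminium cover; a ledge (60 mm high) runs along its front with the stay arm over it. Its parts only let the stay slide along y and tilt up, so the bar's holes are always in line with the peg.
- stay_tab (a point): Grip point of the upright black tab at the stay's free end: 14 mm thick across the bar (x), 22 mm along it (y), top 14 mm above this point, the bar's upper face 32 mm below it. The stay is a flat steel bar, 34 mm wide, 8 mm thick, hinged to the cover 250 mm from the tab, towards +y. x across the bar, z up from it. At the start it lies on the peg, sloping up about 0.07 rad to the tab.
- middle_hole (a point): Centre (mid thickness) of the middle one of three 22 mm round holes in the stay bar: 130 mm from the hinge, 120 mm from the tab along the bar; the stay_tab point is 36 mm higher, square to the bar. The two wrong holes lie 40 mm to either side along the bar. Axes as stay_tab.
- peg_tip (a point): Tip of the fixed upright peg on the middle of the box's front ledge, 60 mm in front of the box's centre line and 55 mm from its right end, at first under the bar: 10 mm thick, tapered tip, 16 mm proud of a 22 mm wide collar, 102 mm above the worktop. Axes as the box. With a hole fully down over it the bar is level, its mid thickness 10 mm below the tip, which shows 6 mm above the bar.
- cover (a joint): The sliding cover: metres of opening, 0 shut, at most 0.15; it opens towards the box's -y (to the right seen from the robot), pulled by the stay. It slides stiffly (1.5 N) and stays where it is left. With the middle hole over the peg it reads 0.095, with the others 0.055 and 0.135.
- stay (a joint): Tilt of the stay about its hinge, rad: 0 level (fully down over the peg, held by a stop), growing as the tab end is lifted, at most 0.8. The hinge is free and the bar (about 120 g) falls by its own weight; with no hole over the peg it lies on the peg's tip at about 0.06 to 0.16.

How it is judged (in metres and radians):
At the end, for the whole second after the job is handed in: The middle hole is down over the peg (centres within 10 mm on plan), the stay bar level within 0.03 rad, and the cover stands still, open by 95 mm within 10 mm (value of joint cover between 0.085 and 0.105 m and value of joint stay below 0.03 rad and horizontal distance between middle_hole and peg_tip below 0.01 m and velocity of joint cover between -0.01 and 0.01 m/s); the robot touches nothing.
It also fails if it takes over 35 s, if anything falls off the work surface, if the arm or the gripper's body presses on something with over 40 N, if the wrist force passes 120 N, or if a joint passes its speed limit or range.

## Working session

There is one attempt and no reset: what is moved stays moved. The work goes in short steps, Python scripts to look and compute and a tool call to move; the robot and the scene stay as the last step left them, time stands still between calls to the robot, and variables do not carry over. Pictures are saved under pics/ and viewed, about 8 in all and at most 12, crops included, and the job is handed in when it is done.

Besides the shell and the picture viewer there is one more tool, called as a command line: name --argument value ..., lists and objects as JSON in quotes. apply_moves: Moves the arm, as the interface text tells. Its arguments: {"type":"object","properties":{"motion":{"type":"array"},"squeeze":{"type":"number"}},"required":["motion"]}

```bash
mkdir -p pics; cat > h.py <<'E'
import numpy as np, cv2
from rig import telemetry, get_image, camera_params, close_job, env
def save(name,fn):
    im,d=get_image(name); p=camera_params(name)
    cv2.imwrite('pics/'+fn+'.png',im[:,:,::-1]); np.savez('pics/'+fn+'.npz',d=d,**{k:np.array(v) for k,v in p.items()})
def world(fn,uv):
    z=np.load('pics/'+fn+'.npz'); d=z['d']; K=np.array([[z['fx'],0,z['cx']],[0,z['fy'],z['cy']],[0,0,1]],float)
    R=cv2.Rodrigues(z['rvec'].astype(float))[0]; out=[]
    for u,v in uv:
        w=d[v-1:v+2,u-1:u+2]; dd=np.median(w[w>0]) if (w>0).any() else np.nan
        n=cv2.undistortPoints(np.array([[[u,v]]],float),K,z['D'].astype(float))[0,0]
        out.append(R.T@(np.array([n[0],n[1],1])*dd-z['tvec'].ravel()))
    return np.array(out)
E
python3 - <<'E'
from h import *
np.set_printoptions(precision=3,suppress=True)
s=telemetry.observe(); print(s)
save('top','top1'); save('scene','scene1')
E
```

```text
{'time_s': 0.0, 'q': array([ 52.81 ,  21.844,  74.386,   0.   ,  83.856, -12.335]), 'qvel': array([ 0.107,  0.045,  0.005, -0.079, -0.154,  0.001]), 'joint_efforts': array([ -0.001, -44.845, -23.128,  -0.   ,   0.005,  -0.   ]), 'position': array([0.231, 0.499, 0.248]), 'tool_rot': array([[-0.907,  0.42 , -0.001],
       [ 0.42 ,  0.907, -0.001],
       [ 0.   , -0.001, -1.   ]]), 'ft_force': array([ 0.629,  0.345, -0.421]), 'wrist_torque': array([-0.019, -0.011,  0.044]), 'grip_width': 0.08580631257929462}
```

View pics/top1.png

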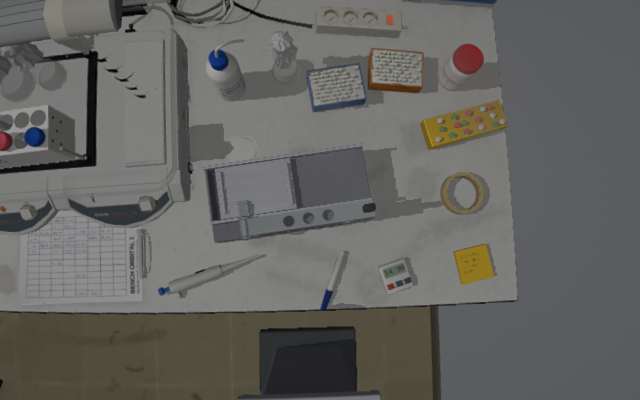

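View pics/scene1.png

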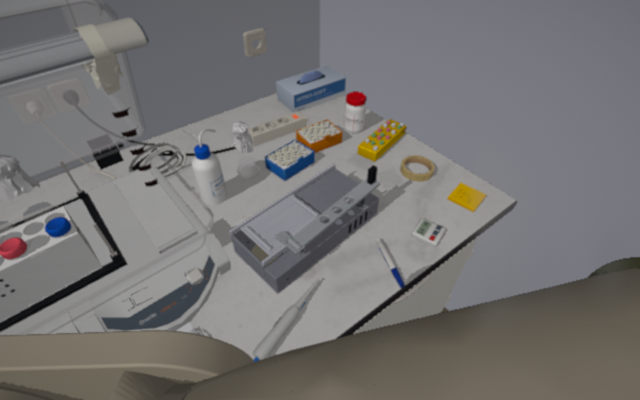

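The top view shows the box centred near (290,193). The black tab is at (369,208), the three holes at (289,221), (308,218) and (327,215), and the hinge is near (247,228). Next I'll measure these.

```bash
python3 - <<'E'
from h import *
np.set_printoptions(precision=4,suppress=True)
print(world('top1',[(364,208),(369,208),(373,208),(350,211),(270,223),(300,219),(318,216),(289,221),(308,218),(327,215),(340,170),(300,200),(400,300)]))
im=cv2.imread('pics/top1.png'); d=np.load('pics/top1.npz')['d']
# dark tab pixels
g=im.max(2); ys,xs=np.where(g[195:222,355:385]<50); ys+=195; xs+=355
P=world('top1',list(zip(xs,ys))); print(len(P)); P=P[(P[:,2]>.1)]; print(len(P),np.median(P,0),P.min(0),P.max(0))
# all points on box: by height bands
uv=[(u,v) for v in range(140,248,2) for u in range(200,385,2)]
W=world('top1',uv); m=(W[:,2]>.05)&(W[:,2]<.2); r=cv2.minAreaRect(W[m][:,:2].astype(np.float32)*1000); print(r)
print(np.histogram(W[m][:,2],20))
im2=cv2.resize(im[140:250,195:390],None,fx=4,fy=4,interpolation=cv2.INTER_CUBIC); cv2.imwrite('pics/c1.png',im2)
E
```

```text
[[ 0.5505 -0.1157  0.154 ]
 [ 0.5499 -0.1246  0.1579]
 [ 0.5497 -0.1323  0.1577]
 [ 0.5487 -0.0936  0.11  ]
 [ 0.5297  0.0668  0.0995]
 [ 0.5359  0.0065  0.1028]
 [ 0.5408 -0.0296  0.1052]
 [ 0.5348  0.0301  0.0596]
 [ 0.54   -0.01    0.0601]
 [ 0.5453 -0.0502  0.0585]
 [ 0.6398 -0.0807  0.0641]
 [ 0.5779  0.0058  0.0658]
 [ 0.3547 -0.2099  0.0026]]
84
84 [ 0.5516 -0.1247  0.1572] [ 0.5447 -0.1364  0.1305] [ 0.5594 -0.1154  0.159 ]
((593.0158081054688, 30.134750366210938), (162.82188415527344, 340.4596252441406), 6.9434051513671875)
(array([ 16, 249, 977,  28, 912, 290,  36,   7, 153, 143, 145,  51,   2,
         1,   0,   0,   0,   0,   1,  21]), array([0.0505, 0.056 , 0.0614, 0.0668, 0.0722, 0.0777, 0.0831, 0.0885,
       0.0939, 0.0994, 0.1048, 0.1102, 0.1156, 0.1211, 0.1265, 0.1319,
       0.1373, 0.1428, 0.1482, 0.1536, 0.159 ]))
```

View pics/c1.png

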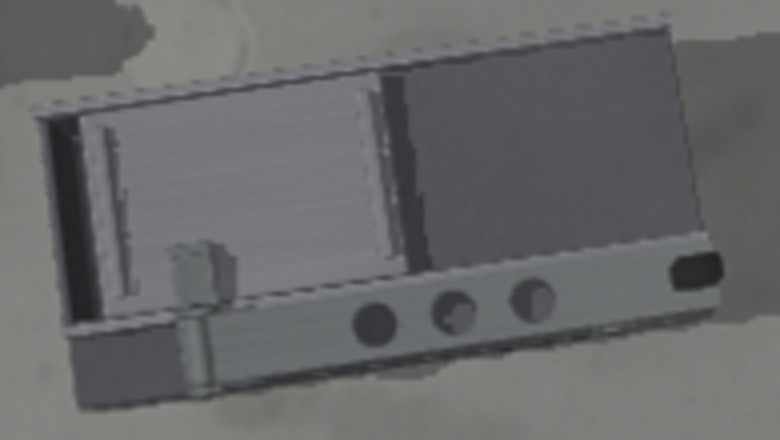

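The crop fits the description, and my estimates agree with each other:
- **Box:** centre (0.593, 0.030), yaw 6.9°.
- **Tab:** grip point about (0.551, -0.125, 0.144).
- **Peg:** about (0.547, -0.091).
- **Cover:** about 10 mm open already.

Next I'll move above the tab.

apply_moves --motion '[{"tx": -55.3, "ty": -43.1, "tz": 0.8, "turn": 58.3, "jaw": 1}, {"tx": -55.3, "ty": -43.1, "tz": 0.8, "turn": 58.3, "jaw": 1}, {"tx": -55.3, "ty": -43.1, "tz": 0.8, "turn": 58.3, "jaw": 1}, {"tx": -55.3, "ty": -43.1, "tz": 0.8, "turn": 58.3, "jaw": 1}, {"tx": -55.3, "ty": -43.1, "tz": 0.8, "turn": 58.3, "jaw": 1}]'

```text
time_s: 0.52
position: [0.3265, 0.312, 0.2457]
tool_rot: [[-0.485, 0.874, -0.001], [0.874, 0.485, -0.001], [-0.001, -0.001, -1.0]]
ft_force: [0.9, 0.3, -0.2]
grip_width: 0.0856
```

```bash
cat >> h.py <<'E'
def plan(x,y,z,yaw=6.9):
    s=telemetry.observe(); R=s['tool_rot']; d=R.T@(np.array([x,y,z])-s['position'])*100
    cur=np.degrees(np.arctan2(R[1,1],R[0,1])); t=(cur-yaw+90)%180-90
    print('t',s['time_s'],'pos',s['position'].round(4),'F',s['ft_force'].round(1),'w',round(s['grip_width'],4),'shift',d.round(2),'turn',round(t,2))
E
python3 -c "
from h import *
plan(.5516,-.125,.24)"
```

```text
t 0.5167 pos [0.3265 0.312  0.2457] F [ 0.9  0.3 -0.2] w 0.0856 shift [-49.13  -1.52   0.59] turn 22.12
```

apply_moves --motion '[{"tx": -49.1, "ty": -1.5, "tz": 0.6, "turn": 22.1, "jaw": 1}, {"tx": -49.1, "ty": -1.5, "tz": 0.6, "turn": 22.1, "jaw": 1}, {"tx": -49.1, "ty": -1.5, "tz": 0.6, "turn": 22.1, "jaw": 1}, {"tx": -49.1, "ty": -1.5, "tz": 0.6, "turn": 22.1, "jaw": 1}, {"tx": -49.1, "ty": -1.5, "tz": 0.6, "turn": 22.1, "jaw": 1}]'

```text
time_s: 0.93
position: [0.4219, 0.1265, 0.2433]
tool_rot: [[-0.119, 0.993, -0.001], [0.993, 0.119, -0.001], [-0.001, -0.001, -1.0]]
ft_force: [1.3, 0.8, 0.1]
grip_width: 0.0855
```

```bash
python3 -c "
from h import *
plan(.5516,-.125,.24)"
```

```text
t 0.9333 pos [0.4219 0.1265 0.2433] F [1.3 0.8 0.1] w 0.0855 shift [-26.51   9.89   0.34] turn -0.06
```

apply_moves --motion '[{"tx": -26.5, "ty": 9.9, "tz": 0.3, "turn": 0, "jaw": 1}, {"tx": -26.5, "ty": 9.9, "tz": 0.3, "turn": 0, "jaw": 1}, {"tx": -26.5, "ty": 9.9, "tz": 0.3, "turn": 0, "jaw": 1}, {"tx": -26.5, "ty": 9.9, "tz": 0.3, "turn": 0, "jaw": 1}, {"tx": -26.5, "ty": 9.9, "tz": 0.3, "turn": 0, "jaw": 1}]'

```text
time_s: 1.35
position: [0.5172, -0.0589, 0.241]
tool_rot: [[-0.119, 0.993, -0.001], [0.993, 0.119, -0.001], [-0.0, -0.002, -1.0]]
ft_force: [1.2, 0.0, -0.0]
grip_width: 0.0852
```

apply_moves --motion '[{"tx": -6.8, "ty": 2.5, "tz": 0.1, "turn": 0, "jaw": 1}, {"tx": -6.8, "ty": 2.5, "tz": 0.1, "turn": 0, "jaw": 1}, {"tx": -6.8, "ty": 2.5, "tz": 0.1, "turn": 0, "jaw": 1}, {"tx": -6.8, "ty": 2.5, "tz": 0.1, "turn": 0, "jaw": 1}]'

```text
time_s: 1.68
position: [0.5501, -0.1249, 0.2389]
tool_rot: [[-0.116, 0.993, -0.003], [0.993, 0.116, 0.0], [0.001, -0.003, -1.0]]
ft_force: [-0.0, 1.3, 0.7]
grip_width: 0.0856
```

```bash
python3 -c "
from h import *
plan(.5516,-.125,.24)
save('wrist','w1')"
```

```text
t 1.6833 pos [ 0.5501 -0.1249  0.2389] F [-0.   1.3  0.7] w 0.0856 shift [-0.03  0.14 -0.11] turn -0.22
```

View pics/w1.png

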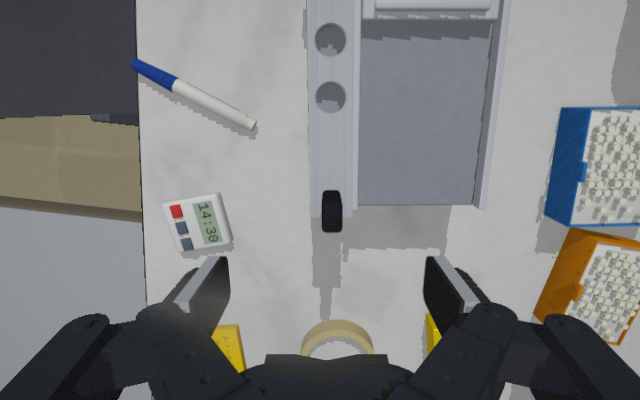

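The wrist view shows the tab at (331,211), the tab-end hole at (331,97) and the middle hole at (331,40). The box's right end is near row 205, and its back-right corner is near (485,207).

```bash
python3 - <<'E'
from h import *
np.set_printoptions(precision=4,suppress=True)
im=cv2.imread('pics/w1.png'); g=im.max(2)
ys,xs=np.where(g[180:240,315:350]<60); ys+=180; xs+=315
P=world('w1',list(zip(xs,ys))); T=P[P[:,2]>.15]
t=np.radians(6.9); R=np.array([[np.cos(t),-np.sin(t)],[np.sin(t),np.cos(t)]])
print(len(P),len(T),np.median(T,0)); b=T[:,:2]@R; print('box-frame',b.min(0),b.max(0), b.mean(0), R@((b.min(0)+b.max(0))/2))
# bar edges & box walls
uv=[(u,v) for v in range(2,230,2) for u in range(295,520,1)]
W=world('w1',uv); B=W[:,:2]@R; z=W[:,2]
m=(z>.075)&(z<.086)&(B[:,0]>.58); print('wall box x',B[m].min(0),B[m].max(0))
m=(z>.045)&(z<.086); print('all',B[m].min(0),B[m].max(0), np.percentile(B[m],[.5,99.5],axis=0))
c=np.array([.593,.030])@R; print('centre in rot frame from top',c,'back',c[0]+.08,'right',c[1]-.17)
print(world('w1',[(331,150),(331,120),(331,97),(331,40),(400,120),(485,120),(319,180),(345,180)]))
E
```

```text
776 618 [ 0.5528 -0.1236  0.1587]
box-frame [ 0.5275 -0.1999] [ 0.5403 -0.1802] [ 0.5339 -0.1893] [ 0.5529 -0.1245]
wall box x [ 0.58   -0.2097] [ 0.6744 -0.0407]
all [ 0.5133 -0.2111] [ 0.6744 -0.0363] [[ 0.5248 -0.209 ]
 [ 0.6728 -0.0428]]
centre in rot frame from top [ 0.5923 -0.0415] back 0.6723092089292005 right -0.2114584251710624
[[ 0.5484 -0.0871  0.1103]
 [ 0.5457 -0.0648  0.1091]
 [ 0.5441 -0.0472  0.06  ]
 [ 0.5384 -0.0013  0.0606]
 [ 0.6067 -0.0593  0.0665]
 [ 0.6792 -0.0502  0.0712]
 [ 0.5419 -0.1112  0.1121]
 [ 0.5621 -0.1088  0.112 ]]
```

The close-up measurements agree with the first ones to within 2 mm. In the box-aligned frame the tab is at (0.534, -0.190), the peg at about (0.533, -0.1555), and the tab's final y should be about -0.2755. Now I'll descend.

apply_moves --motion '[{"tx": 0, "ty": 0.3, "tz": 3.5, "turn": 0, "jaw": 1}, {"tx": 0, "ty": 0.3, "tz": 6.5, "turn": 0, "jaw": 1}, {"tx": 0, "ty": 0.3, "tz": 8.5, "turn": 0, "jaw": 1}, {"tx": 0, "ty": 0.3, "tz": 9.4, "turn": 0, "jaw": 1}, {"tx": 0, "ty": 0.3, "tz": 9.4, "turn": 0, "jaw": 1}]'

```text
time_s: 2.15
position: [0.5516, -0.1219, 0.1439]
tool_rot: [[-0.119, 0.993, -0.006], [0.993, 0.119, 0.002], [0.002, -0.006, -1.0]]
ft_force: [0.7, -0.7, 0.3]
grip_width: 0.0853
```

```bash
python3 -c "
from h import *
plan(.553,-.1245,.1445)"
```

```text
t 2.15 pos [ 0.5516 -0.1219  0.1439] F [ 0.7 -0.7  0.3] w 0.0853 shift [-0.28  0.11 -0.06] turn -0.06
```

apply_moves --motion '[{"tx": -0.25, "ty": 0.1, "tz": 0, "turn": 0, "jaw": 0.2}, {"tx": -0.25, "ty": 0.1, "tz": 0, "turn": 0, "jaw": -1}, {"tx": -0.25, "ty": 0.1, "tz": 0, "turn": 0, "jaw": -1}, {"tx": -0.25, "ty": 0.1, "tz": 0, "turn": 0, "jaw": -1}, {"tx": -0.25, "ty": 0.1, "tz": 0, "turn": 0, "jaw": -1}]' --squeeze 30

```text
time_s: 2.57
position: [0.5531, -0.1243, 0.1447]
tool_rot: [[-0.119, 0.993, -0.005], [0.993, 0.119, 0.001], [0.002, -0.005, -1.0]]
ft_force: [-0.9, 0.3, 0.8]
grip_width: 0.0255
```

apply_moves --motion '[{"tx": 0, "ty": 0, "tz": 0, "turn": 0, "jaw": -1}, {"tx": 0, "ty": 0, "tz": 0, "turn": 0, "jaw": -1}, {"tx": 0, "ty": 0, "tz": 0, "turn": 0, "jaw": -1}, {"tx": 0, "ty": 0, "tz": 0, "turn": 0, "jaw": -1}]'

```text
time_s: 2.9
position: [0.5534, -0.1244, 0.1449]
tool_rot: [[-0.119, 0.993, -0.004], [0.993, 0.119, 0.001], [0.001, -0.004, -1.0]]
ft_force: [1.8, -0.3, 0.9]
grip_width: 0.0132
```

The jaws hold the tab at 13 mm. Next I'll lift it along its arc, then slide.

apply_moves --motion '[{"tx": 0.1, "ty": 0, "tz": -0.6, "turn": 0, "jaw": -1}, {"tx": 0.2, "ty": 0, "tz": -1.2, "turn": 0, "jaw": -1}, {"tx": 0.4, "ty": 0, "tz": -1.8, "turn": 0, "jaw": -1}, {"tx": 0.6, "ty": 0, "tz": -2.6, "turn": 0, "jaw": -1}, {"tx": 0.6, "ty": 0, "tz": -2.6, "turn": 0, "jaw": -1}]'

```text
time_s: 3.32
position: [0.5527, -0.1181, 0.1726]
tool_rot: [[-0.12, 0.993, -0.003], [0.993, 0.12, 0.0], [0.001, -0.003, -1.0]]
ft_force: [-0.5, -0.6, -2.1]
grip_width: 0.0132
```

```bash
python3 -c "
from h import *
t=np.radians(6.9);R=np.array([[np.cos(t),-np.sin(t)],[np.sin(t),np.cos(t)]])
# slide target, tilt .16
x,y=R@[.534,-.2755+.009]; plan(x,y,.169)
save('wrist','w2')"
```

```text
t 3.3167 pos [ 0.5527 -0.1181  0.1726] F [-0.5 -0.6 -2.1] w 0.0132 shift [-8.28 -0.05  0.35] turn -0.02
```

View pics/w2.png

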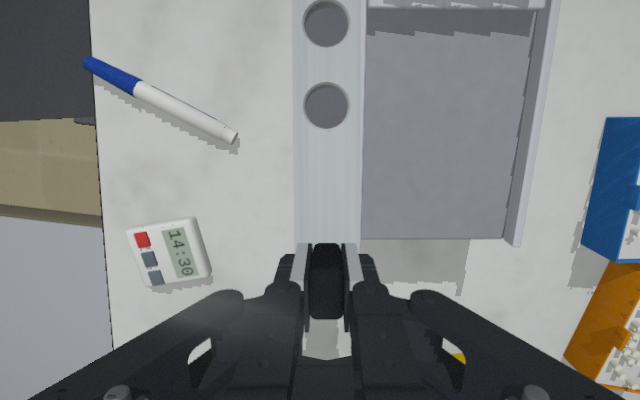

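The tab is gripped, with its top at (326,280), and the bar is lifted with the holes at (326,105) and (326,24). Next I'll slide it 83 mm at this height.

apply_moves --motion '[{"tx": -0.8, "ty": 0, "tz": 0, "turn": 0, "jaw": -1}, {"tx": -1.8, "ty": 0, "tz": 0, "turn": 0, "jaw": -1}, {"tx": -2.8, "ty": 0, "tz": 0, "turn": 0, "jaw": -1}, {"tx": -3.8, "ty": 0, "tz": 0, "turn": 0, "jaw": -1}, {"tx": -4.8, "ty": 0, "tz": 0, "turn": 0, "jaw": -1}]'

```text
time_s: 3.78
position: [0.5587, -0.1674, 0.1717]
tool_rot: [[-0.119, 0.993, -0.003], [0.993, 0.119, 0.0], [0.001, -0.003, -1.0]]
ft_force: [2.1, 2.7, -1.1]
grip_width: 0.0133
```

```bash
python3 -c "
from h import *
t=np.radians(6.9);R=np.array([[np.cos(t),-np.sin(t)],[np.sin(t),np.cos(t)]])
x,y=R@[.534,-.2755+.009]; plan(x,y,.172)"
```

```text
t 3.7833 pos [ 0.5587 -0.1674  0.1717] F [ 2.1  2.7 -1.1] w 0.0133 shift [-3.32 -0.05 -0.04] turn -0.07
```

apply_moves --motion '[{"tx": -0.9, "ty": 0, "tz": 0, "turn": 0, "jaw": -1}, {"tx": -1.8, "ty": 0, "tz": 0, "turn": 0, "jaw": -1}, {"tx": -2.7, "ty": 0, "tz": 0, "turn": 0, "jaw": -1}, {"tx": -3.3, "ty": -0.05, "tz": 0, "turn": 0, "jaw": -1}, {"tx": -3.3, "ty": -0.05, "tz": 0, "turn": 0, "jaw": -1}]'

```text
time_s: 4.2
position: [0.5628, -0.2021, 0.1719]
tool_rot: [[-0.118, 0.993, -0.001], [0.993, 0.118, -0.001], [-0.001, -0.001, -1.0]]
ft_force: [3.9, -0.5, 0.2]
grip_width: 0.0135
```

```bash
python3 -c "
from h import *
t=np.radians(6.9);R=np.array([[np.cos(t),-np.sin(t)],[np.sin(t),np.cos(t)]])
x,y=R@[.534,-.2755+.009]; plan(x,y,.172)
save('wrist','w3')
save('top','t3')
im=cv2.imread('pics/w3.png')[0:260,200:460]; a=cv2.resize(im,None,fx=1.5,fy=1.5)
b=cv2.resize(cv2.imread('pics/t3.png')[140:250,250:420],None,fx=2.3,fy=2.3,interpolation=cv2.INTER_CUBIC)
o=np.zeros((400,790,3),np.uint8);o[:390,:390]=a;o[:b.shape[0],395:395+b.shape[1]]=b[:,:395];cv2.imwrite('pics/c3.png',o)"
```

```text
t 4.2 pos [ 0.5628 -0.2021  0.1719] F [ 3.9 -0.5  0.2] w 0.0135 shift [ 0.18 -0.04 -0.01] turn -0.13
```

View pics/c3.png

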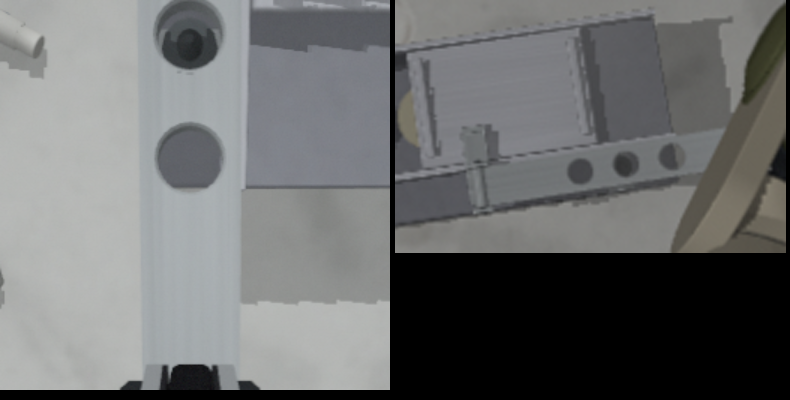

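The near crop shows the peg tip at about (327,30) in the full image, inside the middle hole centred at about (327,22). The tab-end hole at (327,105) is empty. I'll measure both points.

```bash
python3 - <<'E'
from h import *
np.set_printoptions(precision=4,suppress=True)
t=np.radians(6.9);R=np.array([[np.cos(t),-np.sin(t)],[np.sin(t),np.cos(t)]])
uv=[(u,v) for v in range(1,60) for u in range(295,362)]
W=world('w3',uv); B=np.c_[W[:,:2]@R,W[:,2]]; uv=np.array(uv)
m=(B[:,2]<.1045)&(B[:,2]>.098)&(abs(uv[:,0]-327)<15)&(uv[:,1]<45); print('tip',m.sum(),np.median(B[m],0),B[m].min(0),B[m].max(0))
m=(B[:,2]<.091)&(B[:,2]>.08)&(abs(uv[:,0]-327)<22)&(uv[:,1]<46); print('collar',m.sum(),B[m].min(0),B[m].max(0))
# bar plane and hole hull
bar=(B[:,2]>.11)&(abs(uv[:,0]-327)<27); A=np.c_[B[bar][:,1],np.ones(bar.sum())]; k=np.linalg.lstsq(A,B[bar][:,2],rcond=None)[0]; print('slope',k, bar.sum())
h=(B[:,2]<.11)&(abs(uv[:,0]-327)<25)&(uv[:,1]<50); print('hole px',uv[h].min(0),uv[h].max(0),uv[h].mean(0))
# rim: bar points adjacent
M=np.zeros((400,640),np.uint8); M[uv[h][:,1],uv[h][:,0]]=1; ring=cv2.dilate(M,np.ones((5,5)))-cv2.dilate(M,np.ones((3,3)))
ys,xs=np.where(ring); ok=ys>2; P=world('w3',list(zip(xs[ok],ys[ok]))); PB=np.c_[P[:,:2]@R,P[:,2]]; PB=PB[PB[:,2]>.11]
print('rim',len(PB),PB.min(0),PB.max(0)); 
A=np.c_[2*PB[:,:2],np.ones(len(PB))]; s=np.linalg.lstsq(A,(PB[:,:2]**2).sum(1),rcond=None)[0]; print('circle',s[:2],np.sqrt(s[2]+s[0]**2+s[1]**2))
E
```

```text
tip 150 [ 0.5342 -0.1577  0.1003] [ 0.5309 -0.1606  0.098 ] [ 0.538  -0.1536  0.1026]
collar 729 [ 0.5229 -0.1644  0.0843] [ 0.5458 -0.1444  0.091 ]
slope [-0.2761  0.0738] 1789
hole px [305   6] [347  46] [326.2197  26.207 ]
rim 180 [ 0.5229 -0.1712  0.1107] [ 0.5455 -0.1491  0.1218]
circle [ 0.5343 -0.1603] 0.01125410435998754
```

The hole appears 3–6 mm too far toward -y once it swings level. I'll bring it back 4 mm, then lower along the arc.

apply_moves --motion '[{"tx": 0.4, "ty": 0, "tz": 0, "turn": 0, "jaw": -1}, {"tx": 0.4, "ty": 0, "tz": 0, "turn": 0, "jaw": -1}, {"tx": 0.2, "ty": 0, "tz": 0.7, "turn": 0, "jaw": -1}, {"tx": 0.0, "ty": 0, "tz": 1.4, "turn": 0, "jaw": -1}, {"tx": 0.0, "ty": 0, "tz": 1.4, "turn": 0, "jaw": -1}]'

```text
time_s: 4.72
position: [0.5628, -0.2019, 0.1565]
tool_rot: [[-0.118, 0.993, -0.001], [0.993, 0.118, -0.0], [-0.0, -0.001, -1.0]]
ft_force: [4.1, 0.0, 1.9]
grip_width: 0.0137
```

```bash
python3 -c "
from h import *
t=np.radians(6.9);R=np.array([[np.cos(t),-np.sin(t)],[np.sin(t),np.cos(t)]])
x,y=R@[.534,-.2755+.001]; plan(x,y,.128)
save('wrist','w4')
im=cv2.imread('pics/w4.png')[0:200,230:430]; cv2.imwrite('pics/c4.png',cv2.resize(im,None,fx=2.5,fy=2.5))"
```

```text
t 4.7167 pos [ 0.5628 -0.2019  0.1565] F [4.1 0.  1.9] w 0.0137 shift [-0.64 -0.04  2.85] turn -0.13
```

View pics/c4.png

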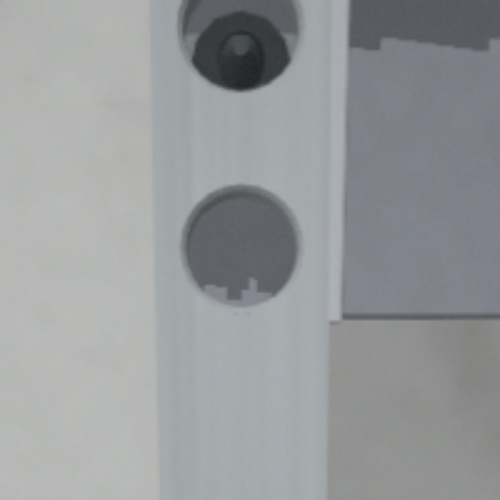

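The peg is inside the middle hole at crop (240,45), with the hole centred at about (240,33). I'll correct for parallax before lowering.

```bash
python3 - <<'E'
from h import *
np.set_printoptions(precision=4,suppress=True)
t=np.radians(6.9);R=np.array([[np.cos(t),-np.sin(t)],[np.sin(t),np.cos(t)]])
z=np.load('pics/w4.npz'); K=np.array([[z['fx'],0,z['cx']],[0,z['fy'],z['cy']],[0,0,1]],float); Rc=cv2.Rodrigues(z['rvec'].astype(float))[0]; C=-Rc.T@z['tvec'].ravel(); print('cam',C)
def at(u,v,h):
    n=cv2.undistortPoints(np.array([[[u,v]]],float),K,z['D'].astype(float))[0,0]; d=Rc.T@np.array([*n,1]); p=C+d*(h-C[2])/d[2]; return p[:2]@R
print('tip',at(230+240/2.5,45/2.5,.101))
for a in(.115,.12):
  hz=.096+.13*a
  print('mid-hole nearest edge',at(230+240/2.5,92/2.5,hz),'centre y +.011')
  hz=.096+.17*a; print('tab hole edges',at(326,184/2.5,hz),at(326,305/2.5,hz))
print(world('w4',[(326,60),(326,135),(326,150),(326,180),(298,100),(298,30),(355,60),(326,18)])@np.array([[np.cos(t),-np.sin(t),0],[np.sin(t),np.cos(t),0],[0,0,1]]))
E
```

```text
cam [ 0.5546 -0.1324  0.2827]
tip [ 0.5343 -0.1565]
mid-hole nearest edge [ 0.5343 -0.1669] centre y +.011
tab hole edges [ 0.5343 -0.1838] [ 0.5342 -0.2063]
mid-hole nearest edge [ 0.5343 -0.167 ] centre y +.011
tab hole edges [ 0.5343 -0.1839] [ 0.5342 -0.2062]
[[ 0.5343 -0.1775  0.1135]
 [ 0.5342 -0.2124  0.1178]
 [ 0.5342 -0.2197  0.1186]
 [ 0.5342 -0.2345  0.1202]
 [ 0.5206 -0.1958  0.1151]
 [ 0.5212 -0.1642  0.1124]
 [ 0.5481 -0.1776  0.1137]
 [ 0.5343 -0.1568  0.1024]]
```

Hole and peg now line up within about 1 mm (hole at -0.156, tip at -0.1565), so I'll lower along the arc.

apply_moves --motion '[{"tx": -0.15, "ty": 0, "tz": 0.6, "turn": 0, "jaw": -1}, {"tx": -0.3, "ty": 0, "tz": 1.2, "turn": 0, "jaw": -1}, {"tx": -0.42, "ty": 0, "tz": 1.8, "turn": 0, "jaw": -1}, {"tx": -0.52, "ty": 0, "tz": 2.3, "turn": 0, "jaw": -1}, {"tx": -0.52, "ty": 0, "tz": 2.3, "turn": 0, "jaw": -1}]'

```text
time_s: 5.18
position: [0.5635, -0.2071, 0.1325]
tool_rot: [[-0.118, 0.993, -0.002], [0.993, 0.118, 0.0], [0.001, -0.002, -1.0]]
ft_force: [5.5, 0.2, 1.4]
grip_width: 0.0138
```

apply_moves --motion '[{"tx": -0.05, "ty": 0, "tz": 0.3, "turn": 0, "jaw": -1}, {"tx": -0.1, "ty": 0, "tz": 0.5, "turn": 0, "jaw": -1}, {"tx": -0.1, "ty": 0, "tz": 0.5, "turn": 0, "jaw": -1}]'

```text
time_s: 5.43
position: [0.5638, -0.2083, 0.1284]
tool_rot: [[-0.118, 0.993, -0.001], [0.993, 0.118, -0.0], [-0.0, -0.001, -1.0]]
ft_force: [1.5, 0.4, 8.3]
grip_width: 0.0133
```

```bash
python3 -c "
from h import *
np.set_printoptions(precision=4,suppress=True)
plan(.562,-.208,.128)
save('wrist','w5'); print(world('w5',[(326,60),(326,100),(326,135),(326,160)]))
im=cv2.imread('pics/w5.png')[0:240,200:460]; cv2.imwrite('pics/c5.png',cv2.resize(im,None,fx=2,fy=2))"
```

```text
t 5.4333 pos [ 0.5638 -0.2083  0.1284] F [1.5 0.4 8.3] w 0.0133 shift [ 0.05 -0.17  0.04] turn -0.13
[[ 0.5529 -0.1199  0.0961]
 [ 0.5547 -0.1364  0.0603]
 [ 0.5567 -0.1526  0.0958]
 [ 0.5581 -0.1644  0.0956]]
```

View pics/c5.png

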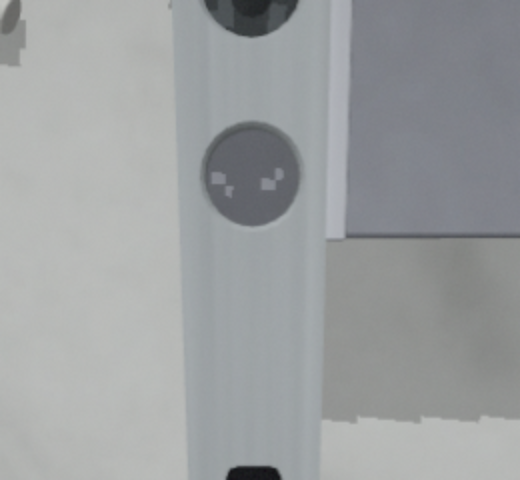

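The bar is level: its top is at 0.096 along its length, and the 8 N upward force shows it resting on the stop. The peg is in the middle hole at the crop's top edge, (252,10). Next I'll release and retreat.

apply_moves --motion '[{"tx": 0, "ty": 0, "tz": 0, "turn": 0, "jaw": 0.5}, {"tx": 0, "ty": 0, "tz": 0, "turn": 0, "jaw": 1}, {"tx": 0, "ty": 0, "tz": 0, "turn": 0, "jaw": 1}, {"tx": 0, "ty": 0, "tz": 0, "turn": 0, "jaw": 1}, {"tx": 0, "ty": 0, "tz": 0, "turn": 0, "jaw": 1}]'

```text
time_s: 5.9
position: [0.5635, -0.2082, 0.128]
tool_rot: [[-0.118, 0.993, -0.002], [0.993, 0.118, -0.0], [0.0, -0.002, -1.0]]
ft_force: [0.5, -0.3, 0.3]
grip_width: 0.0733
```

apply_moves --motion '[{"tx": 0, "ty": 0, "tz": -1, "turn": 0, "jaw": 1}, {"tx": 0, "ty": 0, "tz": -3, "turn": 0, "jaw": 1}, {"tx": 0, "ty": 0, "tz": -6, "turn": 0, "jaw": 1}, {"tx": 0, "ty": 0, "tz": -9, "turn": 0, "jaw": 1}, {"tx": 0, "ty": 0, "tz": -12, "turn": 0, "jaw": 1}]'

```text
time_s: 6.32
position: [0.5634, -0.2081, 0.2501]
tool_rot: [[-0.118, 0.993, -0.002], [0.993, 0.118, -0.0], [0.0, -0.002, -1.0]]
ft_force: [-0.2, -0.0, 0.7]
grip_width: 0.0854
```

apply_moves --motion '[{"tx": 0, "ty": 0, "tz": -2, "turn": 0, "jaw": 1}, {"tx": 0, "ty": 0, "tz": -2, "turn": 0, "jaw": 1}, {"tx": 0, "ty": 0, "tz": -2, "turn": 0, "jaw": 1}]'

```text
time_s: 6.57
position: [0.5635, -0.2081, 0.2716]
tool_rot: [[-0.118, 0.993, 0.001], [0.993, 0.118, -0.002], [-0.002, 0.0, -1.0]]
ft_force: [-0.1, -0.2, -1.2]
grip_width: 0.0854
```

```bash
python3 -c "
from h import *
np.set_printoptions(precision=4,suppress=True)
plan(.562,-.208,.128)
save('wrist','w6')"
```

```text
t 6.5667 pos [ 0.5635 -0.2081  0.2716] F [-0.1 -0.2 -1.2] w 0.0854 shift [ 0.05 -0.15 14.36] turn -0.14
```

View pics/w6.png

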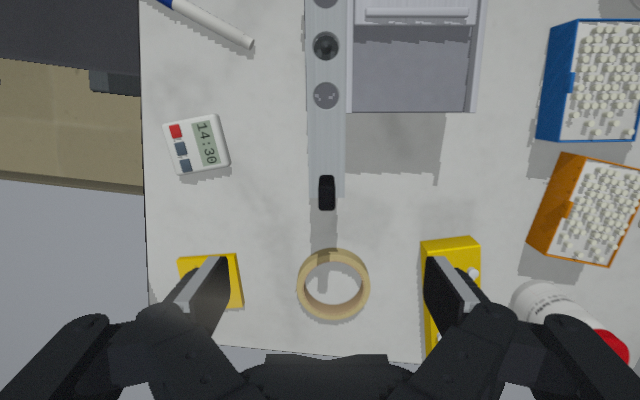

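The peg stands in the middle hole at (325,46). The tab-end hole at (325,96) and the hinge-side hole at the top edge are empty, and the tab at (327,193) is free. I'll check the bar's level numerically, then hand in.

```bash
python3 -c "
from h import *
np.set_printoptions(precision=4,suppress=True)
t=np.radians(6.9);c,s=np.cos(t),np.sin(t)
W=world('w6',[(325,20),(325,71),(325,125),(325,150),(325,165),(325,46)])@np.array([[c,-s,0],[s,c,0],[0,0,1]])
print(W,'tilt',-np.polyfit(W[:5,1],W[:5,2],1)[0])
if abs(W[:5,2]-.096).max()<.004: close_job(); print('closed')"
```

```text
[[ 0.5327 -0.1368  0.0948]
 [ 0.5326 -0.1764  0.0954]
 [ 0.5324 -0.2215  0.0951]
 [ 0.5323 -0.2438  0.0948]
 [ 0.5323 -0.2575  0.0947]
 [ 0.5327 -0.1575  0.1006]] tilt -0.0020825380239525636
the job is handed in; nothing more can be done
closed
```

The stay's middle hole is down over the peg, the cover is held at its middle opening, and the job is handed in. I gripped the stay by its tab and lifted it so the first hole would pass over the peg. I then slid the cover open, brought it back 4 mm to line up, lowered the stay onto its stop and let go. The robot's clock read about 6.6 s.

- **Level:** in the last wrist picture the bar lies level to about 0.002 rad, with its top at about 95 mm.
- **Peg:** the tip measured about 6 mm above the bar, as specified, and the holes on either side are empty.
- **Gripper:** it is open and about 14 cm above the tab, touching nothing.
- **Alignment:** while sliding, two estimates of the alignment disagreed by a few millimetres. A close-up just before lowering put the hole within about 1 mm of the peg.
- **Cover:** I did not measure the opening or its stillness separately. The opening of about 95 mm follows from which hole is on the peg.

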